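# Reset and lock the fence of a loaf-cutting gauge

### The job

Reset the loaf-cutting gauge on the bench: first draw the half-shot bolt on the sliding fence carriage fully back. Then, with the bolt kept back, slide the carriage along its rods until the bolt is in line with the slot of the keeper clamped beside the rods and let it rest there a moment; finally shoot the bolt fully home into the slot. Leave the loaf tin, bowl and jar where they are.

Things in the scene. Friction and masses are not known exactly. Their poses are not given: they have to be found in the camera images.
- gauge: Loaf-cutting gauge, fixed: white board 280 x 520 x 20 mm, two 12 mm steel rods along y (at x = +-45 mm, 38 mm above the bench), two upright wooden plates (200 mm wide, tops at 110 mm) with a knife slot between them across the +y end, y = 206 to 240 mm. Origin: centre of the underside, on the bench. x runs across the rods towards the keeper's side, y along the rods. Its place and yaw vary
- carriage (a joint): Travel of the fence carriage on the rods, 0 to 0.24 m, growing along gauge -y, away from the knife slot; stays where left, moves at about 3 N. Aluminium block 130 mm (x) by 100 mm (y), top 60 mm above the bench, centre at gauge x = 0, y = 70 mm - travel. Fence plate on its +y side; on its -y side a lip 130 mm wide, top at 80 mm, outer face 50 mm from the centre
- fence_face (a point): Centre of the outer face (gauge +y, towards the knife slot) of the carriage's upright steel fence plate, 85 mm above the bench; the plate is 170 mm wide, 8 mm thick, its top at 110 mm. Pushed along gauge -y it moves the carriage. It lies 50 mm to +y of the carriage centre
- bolt (a joint): Travel of the barrel bolt on the carriage, 0 (fully drawn back) to 0.045 m (fully shot), growing along gauge +x. Stays where left, moves at about 1.5 N. Starts half shot. Below 0.013 it clears the keeper's front; farther out it strikes the keeper's side if the carriage arrives. Two dark staples on the carriage guide it, 21 to 64 mm to +x of the carriage centre, tops at 89 mm
- bolt_tip (a point): Tip of the bolt: the +x end of a steel rod 16 mm thick and 149 mm long with round ends, its axis along the gauge's x, 74 mm above the bench and 20 mm to -y from the carriage centre
- bolt_knob (a point): Top centre of the bolt's upright handle, 135 mm above the bench: post 14 mm thick rising from the rod, with a dark head 18 mm thick on its top 18 mm. It stands 135 mm to -x of bolt_tip; above the staples (over 89 mm from the bench) all is free round it, and it can be pushed either way along x by shut fingers or pinched
- keeper_mouth (a point): Middle of the slot's front opening in the keeper, 74 mm above the bench: dark steel fork clamped on the flat bar on the gauge's +x side, two upright cheeks 14 mm wide and 30 mm deep along x, tops 92 mm above the bench, with a slot 20 mm wide open to the top, -x and +x. Axes as the gauge's. Its place along y varies; it is fixed during the work
- loaf_tin: Empty open aluminium loaf tin, 210 x 110 mm, 100 mm tall, loose; origin at the centre of its underside. Leave alone
- bowl: Steel mixing bowl, 190 mm across, 80 mm tall, loose; origin at the centre of its underside. Leave alone
- jar: Glass jar with white lid, 84 mm across, 130 mm tall, loose; origin at the centre of its underside. Leave alone

How it is judged:
By the outcome, as a careful person would: the job done as asked, in the order asked, and still so for the second after the job is handed in, with the robot touching nothing.
It also fails if it takes over 51 s, if anything falls off the work surface, if the arm or the gripper's body presses on something with over 40 N, if the wrist force passes 120 N, or if a joint passes its speed limit or range.

### The arm

A 6-joint arm with a two-finger parallel gripper is mounted at the origin on the work surface. World frame = base frame: x ahead of the robot, y to its left, z up, the work surface at z = 0. Lengths are in mm, angles in rad, forces in N, time in s.
With the tool pointing down it reaches from about 350 to 975 mm from the base axis. Payload 7.1 kg.
Tool frame: the origin (TCP) lies at the very end of the fingers, on their centre line; the grasp point (between the pads) lies 19 mm behind it; z points along the fingers, y is the line along which they close (so a half turn about z gives the same grasp; the last joint's range is limited). The gripper opens to 88 mm and grips with 3 to 60 N. Pads are 20 mm wide; open, the fingers measure 115 mm over their backs; the gripper's body (75 mm by 178 mm) begins 61 mm behind the grasp point.
Start: joints at [1.18, 0.423, 1.63, -0, 1.089, -0.019], TCP at [227.026, 582.292, 222.675] pointing down, gripper open.
Joint ranges: [-3, 3], [-0.9, 2.11], [0.09, 2.58], [-1.31, 4.45], [0.11, 2.69], [-2.54, 2.54]. Speed limits (rad/s): [2.39, 2.39, 3.01, 3.14, 3.14, 3.14].

### API

Orientations are given as a rotation vector (axis times angle).
In Python, from workcell import ctrl, optics gives the robot as it stands.
- The arm moves only by the shell command python3 -m jog 'ROWS'. ROWS is JSON, a list of rows, each a list of 7 numbers: the shift along the tool's x, y, z in units of 40 mm (1.0 is 40 mm), then the turn, a rotation vector about the tool's x, y, z in units of 6 degrees (1.0 is 6 degrees), then the opening, from 0 (shut) to 1 (fully open). A call has 1 to 20 rows; each row shifts and turns the commanded pose from where the row before left it, along the tool's axes as they then stand; what a row does not reach is not made up. A row lasts 1/10 s, in which the tool goes at most 50 mm and 8.59 degrees, less where a joint would pass 70% of its speed; a pose out of reach is approached as far as the arm can. A call is refused whole if a number of a shift passes 1 or a number of a turn 1, either way. A call with a gripper value outside its range is refused whole. The fingers move at their own pace and stop on an object; the grip force is fixed at half the most. Time passes only in rows, so rows that do not move let the fingers close. It gives the time, the measured TCP pose, the force, the opening and the grip force at its end, in the units of the state.
- ctrl.get_obs(): the state, without advancing time (a new reading comes with each control period).
- optics.get_image(name): name is "scene" or "top" or "wrist"; returns the picture (480x640x3 uint8, red, green, blue); there is no depth.
- optics.camera_model(name): a dict with "fov_y" (degrees; the focal length in pixels is half the picture's height over the tangent of half this angle, whatever the lens; pixels are square), "cx", "cy" (the principal point, pixels), "view" (4x4, takes a point from world to camera coordinates); the wrist camera has in their place "hand_eye" (4x4, takes a point from camera to tool coordinates, whose origin is the TCP and whose axes are the flange's). Camera axes: x right, y up, looking along -z (the intrinsics and any distortion apply to the point x, -y, -z); pixel columns grow to the right and rows downward; lengths in mm; the calibration is good to about 2 mm. A picture is of the moment at which its call begins: read the wrist's pose just before it. camera_model takes no time and is no camera call.
- ctrl.close_job(): hands the job in; it is judged then, once.
Trained networks look in the newest picture that a camera, given by its name, has taken for a name from the list of things; names that differ only in an ending like _2 or _b are one class to them, and where a whole thing is asked for, a point or a joint stands for the part that bears it (a point fixed in the world has none). Each returns a list of dicts, best first, with "conf" (0 to 1); they miss things now and then, are a little off and sometimes report something else, mostly with a low value. They report only what shows in the picture. A call takes as long as a camera call.
- optics.masks_of(target, camera): "pixels" (480x640 bool, what is visible of it) and "extent" ([centre column, centre row, width, height] in pixels, round what is visible of it).
The state is a dict: "t": time; "qpos": joint angles; "qvel": joint speeds; "joint_torque": joint torques, N m; "ee_pos": TCP position; "orientation": TCP orientation; "ft_force": force on the tool from outside, world axes, zero at the start; "moment": the same for the moment, N m; "width": finger opening in mm; "grasp_force": force on a finger pad.
Only numpy, scipy, OpenCV 4.12 (cv2) and the standard library are available. Lean on these libraries where they do the work, as an engineer would, in place of code of your own. Each camera call takes 0.05 s, during which the arm holds its last target. There are 200 camera calls.

## Working session

There is one attempt and no reset: what is moved stays moved. The work goes in short steps, Python scripts to look and compute and a shell command to move; the robot and the scene stay as the last step left them, time stands still between calls to the robot, and variables do not carry over. Pictures are saved under pics/ and viewed, at most 10 in all, crops included, and the job is handed in when it is done.

```bash
mkdir -p pics; ls; python3 - <<'E'
from workcell import ctrl, optics
import cv2, numpy as np
o=ctrl.get_obs(); print(o['t'],o['ee_pos'],o['orientation'],o['width'])
for n in ("scene","top"):
    im=optics.get_image(n); cv2.imwrite(f"pics/{n}0.png",im[:,:,::-1]); m=optics.camera_model(n); print(n,{k:(np.round(v,3).tolist() if k=='view' else v) for k,v in m.items()})
    for t in ("gauge","carriage","fence_face","bolt","bolt_tip","bolt_knob","keeper_mouth"):
        print(t,[(round(d['conf'],2),np.round(d['extent'],1).tolist()) for d in optics.masks_of(t,n)][:3])
print(optics.camera_model("wrist"))
E
```

```text
pics
0.0 [226.81988075 581.78189379 221.91436155] [-5.80524699e-01 -3.08717589e+00  2.36476785e-03] 87.87415611765444
scene {'fov_y': 44.120171070577065, 'cx': 315.89978332310267, 'cy': 240.6029585914902, 'view': [[-0.055, 0.998, 0.019, 40.316], [-0.655, -0.051, 0.754, 267.921], [0.753, 0.029, 0.657, -2053.539], [0.0, 0.0, 0.0, 1.0]]}
gauge [(0.61, [305.6, 275.0, 210.9, 122.2])]
carriage [(0.75, [327.6, 263.9, 54.5, 65.8])]
fence_face [(0.59, [326.0, 262.9, 55.2, 64.9])]
bolt [(0.86, [314.3, 256.5, 23.8, 56.3])]
bolt_tip [(0.64, [314.6, 257.4, 21.6, 51.7])]
bolt_knob [(0.81, [317.1, 254.3, 20.2, 54.7])]
keeper_mouth [(0.68, [253.1, 277.4, 28.4, 33.9])]
top {'fov_y': 44.78939432972506, 'cx': 322.223266126291, 'cy': 245.0557702210766, 'view': [[-0.001, -1.0, -0.014, 3.645], [0.982, -0.004, 0.19, -542.562], [-0.19, -0.014, 0.982, -1861.652], [0.0, 0.0, 0.0, 1.0]]}
gauge [(0.66, [337.4, 250.2, 172.6, 117.2]), (0.63, [478.1, 273.4, 50.2, 70.7])]
carriage [(0.63, [315.5, 237.4, 42.3, 54.1])]
fence_face [(0.59, [316.6, 237.6, 39.5, 56.8])]
bolt [(0.45, [327.4, 229.7, 16.2, 40.3])]
bolt_tip [(0.62, [329.1, 232.7, 12.5, 40.7])]
bolt_knob [(0.47, [325.2, 231.3, 16.3, 41.7])]
keeper_mouth [(0.78, [378.6, 220.5, 23.8, 14.6])]
{'fov_y': 71.8709030485346, 'cx': 318.588921160997, 'cy': 244.61547379778423, 'hand_eye': array([[ 1.88738834e-03,  9.54855636e-01,  2.97064222e-01,
         8.12689300e+01],
       [ 9.99998203e-01, -1.85479399e-03, -3.91580176e-04,
         2.18957770e+00],
       [ 1.77090396e-04,  2.97064428e-01, -9.54857421e-01,
        -1.61722451e+02],
       [ 0.00000000e+00,  0.00000000e+00,  0.00000000e+00,
         1.00000000e+00]])}
```

```bash
python3 - <<'E'
import cv2,numpy as np
a=cv2.imread('pics/scene0.png')[180:360,170:430]; b=cv2.imread('pics/top0.png')[160:340,220:520]
a=cv2.resize(a,(780,540),interpolation=3); b=cv2.resize(b,(800,480),interpolation=3)
cv2.imwrite('pics/a.png',a);cv2.imwrite('pics/b.png',b)
E
```

```text
(no output)
```

View pics/a.png

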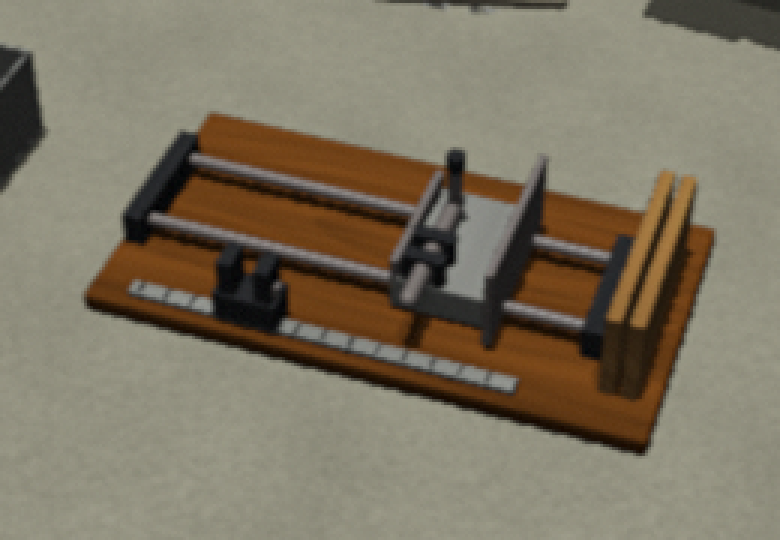

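View pics/b.png

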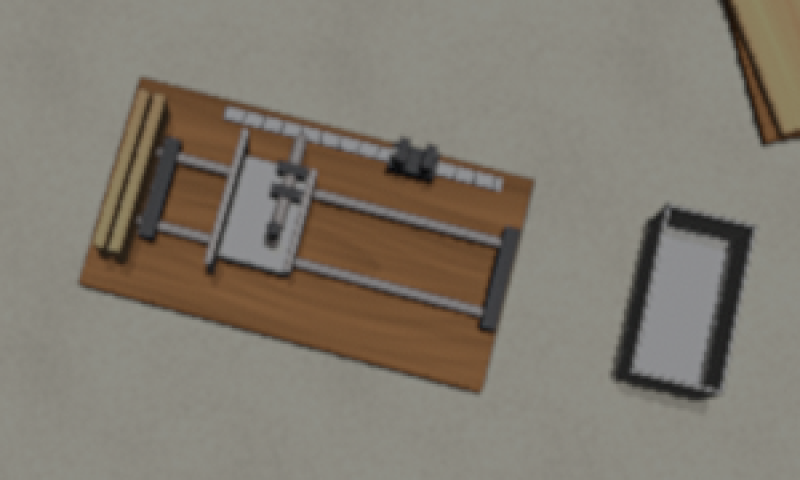

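View pics/top0.png

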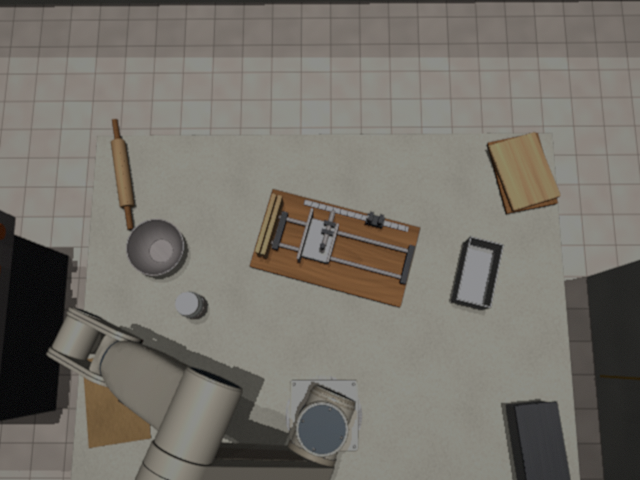

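The scene and top pictures show the gauge with the knife slot to the left (world +y) and the keeper on the far side. In the top picture the knob is at about (322,247) and the keeper at (375,220).

```bash
cat > h.py <<'E'
import numpy as np, cv2
from scipy.spatial.transform import Rotation as R
from workcell import ctrl, optics
def model(n,o=None):
    m=optics.camera_model(n); f=240/np.tan(np.radians(m['fov_y']/2))
    if n=='wrist':
        T=np.eye(4);T[:3,:3]=R.from_rotvec(o['orientation']).as_matrix();T[:3,3]=o['ee_pos']
        V=np.linalg.inv(T@m['hand_eye'])
    else: V=m['view']
    return f,m['cx'],m['cy'],V
def proj(M,P):
    f,cx,cy,V=M; c=np.atleast_2d(P)@V[:3,:3].T+V[:3,3]
    return np.c_[cx+f*c[:,0]/-c[:,2], cy-f*c[:,1]/-c[:,2]]
def ray(M,uv,z):
    f,cx,cy,V=M; d=V[:3,:3].T@np.array([(uv[0]-cx)/f,-(uv[1]-cy)/f,-1]); c=-V[:3,:3].T@V[:3,3]
    return c+d*(z-c[2])/d[2]
def g2w(g,P):
    c,s=np.cos(g[2]),np.sin(g[2]);P=np.atleast_2d(P)
    return np.c_[g[0]+c*P[:,0]-s*P[:,1], g[1]+s*P[:,0]+c*P[:,1], P[:,2]]
def w2g(g,p):
    c,s=np.cos(g[2]),np.sin(g[2]);d=np.array(p[:2])-g[:2]
    return np.array([c*d[0]+s*d[1],-s*d[0]+c*d[1]])
E
python3 - <<'E'
from h import *
from scipy.optimize import least_squares
T=model('top');S=model('scene')
B=[[140,260,20],[140,-260,20],[-140,-260,20],[-140,260,20]]
ut=np.array([[141,77],[533,180],[481,392],[80,286]])*.375+[220,160]
us=np.array([[646,447],[88,297],[211,114],[714,232]])/3+[170,180]  # top edge
f=lambda g:np.r_[(proj(T,g2w(g,B))-ut).ravel(),(proj(S,g2w(g,B))-us).ravel()]
r=least_squares(f,[600,0,-.2]);g=r.x;print(g,np.round(r.fun,1))
tk=lambda u:np.array(u)*.375+[220,160]
sk=lambda u:np.array(u)/3+[170,180]
for n,M,u,z in [('knob',T,tk((275,226)),135),('knob',S,sk((455,153)),135),('keeper top',T,tk((415,150)),92),('keeper top',S,sk((248,252)),92),('tip',T,tk((300,136)),74),('tip',S,sk((411,303)),74)]:
    p=ray(M,u,z);print(n,p[:2],w2g(g,p))
E
```

```text
[ 5.44979057e+02 -3.89574498e+01 -2.68485196e-01] [-1.1 -1.2  0.6 -1.   0.   0.2 -1.7 -1.3  0.5 -1.2 -2.4 -0.9 -0.6 -1.3
  0.9 -1.3]
knob [527.47201269  -1.61710716] [-26.78515186  31.35846662]
knob [525.25094373   1.37915566] [-29.72147069  33.65819919]
keeper top [ 629.34055196 -171.46512897] [ 116.48961822 -105.3817618 ]
keeper top [ 620.33686148 -171.54534415] [ 107.8297742  -107.84752302]
tip [652.11440014 -31.79570167] [101.39728921  35.32509194]
tip [653.75489057 -28.40982081] [102.08083046  39.02484456]
```

```bash
cat >> h.py <<'E'
def togo(target,yaw):  # tool x along gauge -x; returns tool-axis shift in 40mm units after turn
    o=ctrl.get_obs();Rm=R.from_rotvec(o['orientation']).as_matrix()
    th=yaw+np.pi;Rt=np.c_[[np.cos(th),np.sin(th),0],[-np.sin(yaw),np.cos(yaw),0],[0,0,-1]]
    turn=(R.from_matrix(Rm).inv()*R.from_matrix(Rt)).as_rotvec(True)/6
    return o['t'],np.round(Rt.T@(np.array(target)-o['ee_pos'])/40,3),np.round(turn,3),o['ee_pos'],o['ft_force']
E
python3 - <<'E'
from h import *
g=[545,-39,-.2685]
print(*togo(g2w(g,[0,-30,240])[0],g[2]))
E
```

```text
0.8 [-11.785 -13.617  -0.433] [-0.    -0.    -0.986] [227.00627624 582.28482204 222.68686381] [-0.46298341  0.88434799  0.95568753]
```

```bash
python3 -m jog '[[-0.65,-0.75,-0.024,0,0,-0.986,0.5],[-0.65,-0.76,-0.024,0,0,0,0.5],[-0.65,-0.76,-0.024,0,0,0,0.5],[-0.65,-0.76,-0.024,0,0,0,0.5],[-0.65,-0.76,-0.024,0,0,0,0.5],[-0.65,-0.76,-0.024,0,0,0,0.5],[-0.66,-0.76,-0.024,0,0,0,0.5],[-0.66,-0.76,-0.024,0,0,0,0.5],[-0.66,-0.76,-0.024,0,0,0,0.5],[-0.66,-0.76,-0.024,0,0,0,0.5],[-0.66,-0.76,-0.024,0,0,0,0.5],[-0.66,-0.76,-0.024,0,0,0,0.5],[-0.66,-0.75,-0.024,0,0,0,0.5],[-0.65,-0.75,-0.024,0,0,0,0.5],[-0.65,-0.75,-0.024,0,0,0,0.5],[-0.65,-0.75,-0.024,0,0,0,0.5],[-0.65,-0.75,-0.024,0,0,0,0.5],[-0.65,-0.75,-0.024,0,0,0,0.5],[0,0,0,0,0,0,0.5],[0,0,0,0,0,0,0.5]]'
python3 - <<'E'
from h import *
import json
g=[545,-39,-.2685]
print(*togo(g2w(g,[0,-30,240])[0],g[2]))
o=ctrl.get_obs();json.dump({k:list(map(float,o[k])) for k in('ee_pos','orientation')},open('w1.json','w'))
cv2.imwrite('pics/w1.png',optics.get_image('wrist')[:,:,::-1])
M=model('wrist',o)
print(proj(M,g2w(g,[[140,260,20],[140,-260,20],[-140,-260,20],[-140,260,20],[-28,32,135],[98,-107,92]])))
for t in("bolt_knob","keeper_mouth","bolt"):
    print(t,[(round(d['conf'],2),np.round(d['extent'],1).tolist()) for d in optics.masks_of(t,'wrist')][:2])
E
```

```text
t: 2.8
ee_pos: [532.6, -69.6, 239.7]
orientation: [-0.423, -3.112, -0.0]
ft_force: [-0.2, 0.4, -0.1]
width: 44.2
grasp_force: 0.0
2.8 [-0.096  0.07  -0.007] [ 0.002 -0.006 -0.019] [532.57631205 -69.60453086 239.70873743] [-0.19246162  0.3944418  -0.11643898]
[[541.84311732 322.66400967]
 [142.33125111 322.68902112]
 [100.26736258  86.85624366]
 [595.08147818  86.81757292]
 [394.94208804 214.40777771]
 [246.24228418 323.04173233]]
bolt_knob [(0.81, [391.1, 243.4, 35.5, 112.9]), (0.42, [370.1, 210.6, 534.8, 242.5])]
keeper_mouth [(0.55, [256.6, 315.9, 59.9, 37.6])]
bolt [(0.59, [392.6, 246.8, 33.1, 117.9])]
```

View pics/w1.png

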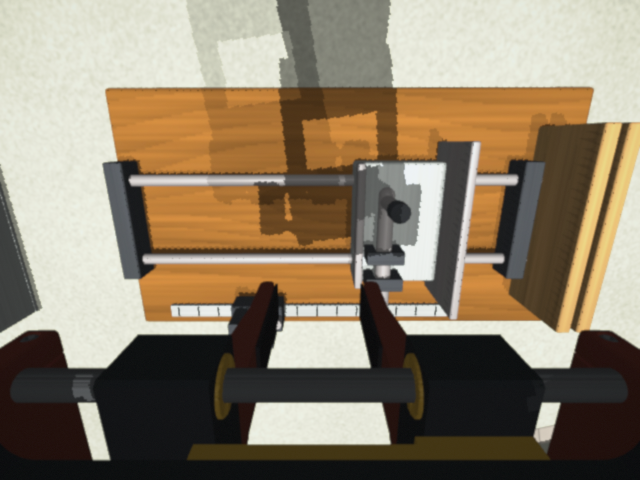

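The wrist view shows the knob head at (400,211), staples at (384,255) and (383,281), and the keeper at about (257,310), partly hidden by a finger. I will shift the camera towards the keeper.

```bash
python3 -m jog '[[-0.6,-0.2,0,0,0,0,0.5],[-0.6,-0.2,0,0,0,0,0.5],[-0.6,-0.2,0,0,0,0,0.5],[-0.6,-0.2,0,0,0,0,0.5],[0,0,0,0,0,0,0.5],[0,0,0,0,0,0,0.5]]'
python3 - <<'E'
from h import *
import json
g=[545,-39,-.2685]
o=ctrl.get_obs();json.dump({k:list(map(float,o[k])) for k in('ee_pos','orientation')},open('w2.json','w'))
print(o['qvel'].round(3) if hasattr(o['qvel'],'round') else o['qvel'])
im=optics.get_image('wrist')[:,:,::-1]
cv2.imwrite('pics/w2.png',im)
cv2.imwrite('pics/w2c.png',cv2.resize(im[40:340,150:550],(800,600),interpolation=cv2.INTER_CUBIC))
E
```

```text
t: 3.6
ee_pos: [616.3, -124.5, 239.6]
orientation: [-0.419, -3.112, -0.0]
ft_force: [-0.8, -0.0, 0.2]
width: 44.0
grasp_force: 0.0
[ 0.005 -0.015  0.024  0.001  0.001 -0.001]
```

View pics/w2c.png

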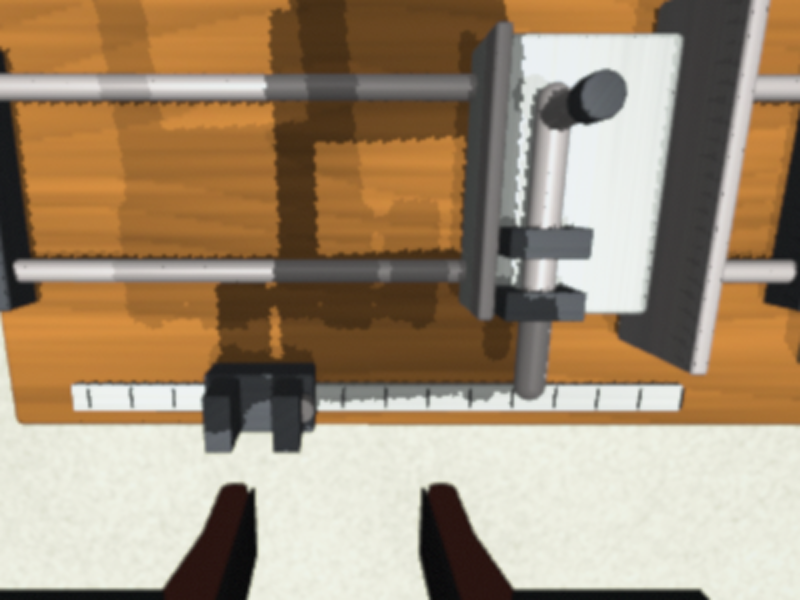

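The crop (2x, offset (150,40)) shows the keeper cheeks' tops spanning columns 205-302 (slot centre about 253), the bolt tip at (530,396) and the knob head at (605,91).

```bash
cat > fit.py <<'E'
from h import *
import json
from scipy.optimize import least_squares
class O(dict):pass
M1,M2=[model('wrist',{k:np.array(v) for k,v in json.load(open(f)).items()}) for f in('w1.json','w2.json')]
def pj(M,P,k,sf):
    f,cx,cy,V=M; c=P@V[:3,:3].T+V[:3,3]; x=c[:,:2]/-c[:,2:]; x=x*[1,-1]*sf; x=x*(1+k*(x**2).sum(1))[:,None]
    return x*f+[cx,cy]
N=np.nan
def res(p,use):
    g=p[:3];k,sf,cy,b,ky=p[3:8]  # cy carriage centre y, b tip x, ky keeper y
    a=[([-140,-260,20],(106,89)),([-140,260,20],(592,88)),([140,-260,20],(146,320)),([-45,0,38],(N,180)),([45,0,38],(N,258)),
       ([-100,206,110],(604,124)),([100,206,110],(561,328)),([-85,cy+46,110],(476.5,143)),([85,cy+46,110],(454,318)),([b-135,cy-20,135],(400,211))]
    h=lambda u,v:(u/2+150,v/2+40)
    c=[([140,-260,20],h(17,422)),([-45,0,38],h(N,87)),([45,0,38],h(N,270)),([85,cy+46,110],h(699,373)),([b-135,cy-20,135],h(605,91)),([b,cy-20,74],h(530,397)),
       ([113,ky,92],h(253.5,N)),([-65+5,cy,60],h(N,N))]
    r=[pj(M,g2w(g,[q[0] for q in s]),k*use,1+(sf-1)*use)-np.array([q[1] for q in s],float) for M,s in((M1,a),(M2,c))]
    r=np.vstack(r); return np.nan_to_num(r).ravel()
for use in(0,1):
    r=least_squares(res,[545,-39,-.2685,0,1,52,102,-107],args=(use,),loss='soft_l1')
    p=r.x;print(use,np.round(p,4));print(np.round(res(p,use),1).reshape(-1,2).tolist())
    print('knob',g2w(p[:3],[p[6]-135,p[5]-20,135]).round(1),'slide',p[5]-20-p[7])
E
python3 fit.py
```

```text
0 [ 5.457195e+02 -3.540230e+01 -2.650000e-01 -1.724030e+01  1.974790e+01
  5.300200e+01  1.055253e+02 -1.064397e+02]
[[-2.6, -1.5], [6.4, -2.4], [-0.4, 3.1], [0.0, 0.0], [0.0, 0.3], [4.9, -2.7], [-3.1, 5.3], [0.3, -2.2], [-0.8, 2.4], [0.7, 1.2], [-0.0, 2.6], [0.0, 0.2], [0.0, 0.4], [0.2, 1.3], [0.0, -0.8], [-0.9, 0.0], [0.0, 0.0], [0.0, 0.0]]
knob [[525.9   4.2 135. ]] slide 139.4417046700024
1 [ 5.447622e+02 -3.517060e+01 -2.658000e-01 -2.270000e-02  1.000500e+00
  5.370760e+01  1.059859e+02 -1.062771e+02]
[[0.4, -0.5], [0.7, 0.2], [0.6, 1.8], [0.0, -0.8], [0.0, -0.5], [-0.6, -1.2], [-6.1, 3.4], [0.3, -2.6], [-0.7, 1.2], [1.5, 0.6], [0.5, 1.6], [0.0, 0.1], [0.0, -0.5], [-0.2, 0.4], [-0.1, -0.2], [-0.5, -0.4], [0.0, 0.0], [0.0, 0.0]]
knob [[525.6   5.  135. ]] slide 139.98470158933378
```

```bash
python3 - <<'E'
from h import *
print(*togo([525.6,5.0,180],-.2658)); print(*togo([525.6,5.0,108],-.2658))
E
```

```text
3.65 [3.026 2.526 1.491] [ 0.001 -0.013 -0.018] [ 615.83611887 -124.27086021  239.63999116] [-0.57438691 -0.67185081  0.08293712]
3.65 [3.026 2.526 3.291] [ 0.001 -0.013 -0.018] [ 615.83611887 -124.27086021  239.63999116] [-0.57438691 -0.67185081  0.08293712]
```

```bash
python3 -m jog '[[0.6,0.5,0.3,0,0,0,0.5],[0.6,0.5,0.3,0,0,0,0.5],[0.6,0.5,0.3,0,0,0,0.5],[0.6,0.5,0.3,0,0,-0.018,0.5],[0.6,0.5,0.3,0,0,0,0.5],[0,0,0,0,0,0,0.5],[0,0,0,0,0,0,0.5]]'
python3 - <<'E'
from h import *
print(*togo([525.6,5.0,108],-.2658))
o=ctrl.get_obs();im=optics.get_image('wrist')[:,:,::-1]
M=model('wrist',o);print(proj(M,[[525.6,5,135]]))
cv2.imwrite('pics/w3.png',im[100:480,150:550])
E
```

```text
t: 4.35
ee_pos: [526.8, 3.7, 180.3]
orientation: [0.414, 3.114, -0.0]
ft_force: [-0.3, -0.2, 0.3]
width: 43.9
grasp_force: 0.0
4.35 [0.038 0.024 1.808] [-0.001  0.001  0.013] [526.81049485   3.69319756 180.3282416 ] [-0.31735818 -0.15074161  0.34741875]
[[316.68820876 266.20781601]]
```

View pics/w3.png

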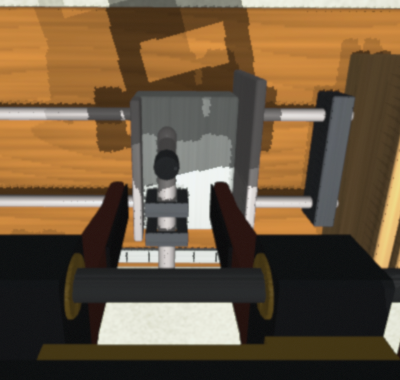

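The knob head sits at full-frame (316,263), as predicted, so it is between the fingers. I'll descend and pinch.

```bash
python3 -m jog '[[0.038,0.024,0.3,0,0,0,0.5],[0,0,0.5,0,0,0,0.5],[0,0,0.5,0,0,0,0.5],[0,0,0.4,0,0,0,0.5],[0,0,0.1,0,0,0,0.5],[0,0,0,0,0,0,0.5],[0,0,0,0,0,0,0],[0,0,0,0,0,0,0],[0,0,0,0,0,0,0],[0,0,0,0,0,0,0],[0,0,0,0,0,0,0],[0,0,0,0,0,0,0]]'
```

```text
t: 5.6
ee_pos: [526.7, 4.0, 108.5]
orientation: [0.417, 3.113, -0.0]
ft_force: [-0.9, -2.3, 5.9]
width: 17.3
grasp_force: 30.0
```

```bash
python3 -m jog '[[0.1,0,0,0,0,0,0],[0.1,0,0,0,0,0,0],[0.1,0,0,0,0,0,0],[0.1,0,0,0,0,0,0],[0.1,0,0,0,0,0,0],[0,0,0,0,0,0,0],[0,0,0,0,0,0,0]]'
python3 -c "
from h import *
o=ctrl.get_obs();print(w2g([544.76,-35.17,-.2658],o['ee_pos']),w2g([0,0,-.2658],o['ft_force']))"
```

```text
t: 6.3
ee_pos: [506.9, 9.5, 108.5]
orientation: [0.417, 3.113, 0.0]
ft_force: [-1.9, -1.4, 8.2]
width: 17.3
grasp_force: 30.0
[-48.26029448  33.13867439] [-1.46477238 -1.82742563]
```

```bash
python3 -m jog '[[0.05,0,0,0,0,0,0],[0.05,0,0,0,0,0,0],[0,0,0,0,0,0,0],[0,0,0,0,0,0,0]]'
python3 -c "
from h import *
o=ctrl.get_obs();print(w2g([544.76,-35.17,-.2658],o['ee_pos']),w2g([0,0,-.2658],o['ft_force']))"
```

```text
t: 6.7
ee_pos: [505.5, 10.1, 108.6]
orientation: [0.416, 3.109, 0.0]
ft_force: [6.2, -5.3, -0.4]
width: 17.3
grasp_force: 30.0
[-49.77902511  33.40612601] [ 7.39646753 -3.50177837]
```

The bolt is against its back stop (7 N). I'll slide most of the way.

```bash
python3 -m jog '[[0,-0.1,0,0,0,0,0],[0,-0.2,0,0,0,0,0],[0,-0.25,0,0,0,0,0],[0,-0.25,0,0,0,0,0],[0,-0.25,0,0,0,0,0],[0,-0.25,0,0,0,0,0],[0,-0.25,0,0,0,0,0],[0,-0.25,0,0,0,0,0],[0,-0.25,0,0,0,0,0],[0,-0.25,0,0,0,0,0],[0,-0.25,0,0,0,0,0],[0,-0.25,0,0,0,0,0],[0,-0.25,0,0,0,0,0],[0,-0.2,0,0,0,0,0],[0,-0.15,0,0,0,0,0],[0,-0.05,0,0,0,0,0],[0,0,0,0,0,0,0],[0,0,0,0,0,0,0],[0,0,0,0,0,0,0]]'
python3 - <<'E'
from h import *
o=ctrl.get_obs();print(w2g([544.76,-35.17,-.2658],o['ee_pos']),w2g([0,0,-.2658],o['ft_force']))
im=optics.get_image('wrist')[:,:,::-1]; cv2.imwrite('pics/w4.png',im)
t=optics.get_image('top')[:,:,::-1]; cv2.imwrite('pics/t4.png',t)
s=optics.get_image('scene')[:,:,::-1]; cv2.imwrite('pics/s4.png',s)
a=cv2.resize(im[100:400,150:550],(400,300)); b=cv2.resize(s[230:305,210:310],(400,300),interpolation=2); c=cv2.resize(t[190:265,330:430],(400,300),interpolation=2)
cv2.imwrite('pics/m4.png',np.vstack([np.hstack([a,b]),np.hstack([c,c*0])]))
E
```

```text
t: 8.6
ee_pos: [468.8, -123.1, 108.6]
orientation: [0.417, 3.109, -0.001]
ft_force: [5.7, -2.7, 0.7]
width: 17.3
grasp_force: 30.0
[ -50.17061427 -104.76949317] [ 6.22191883 -1.0587374 ]
```

View pics/m4.png

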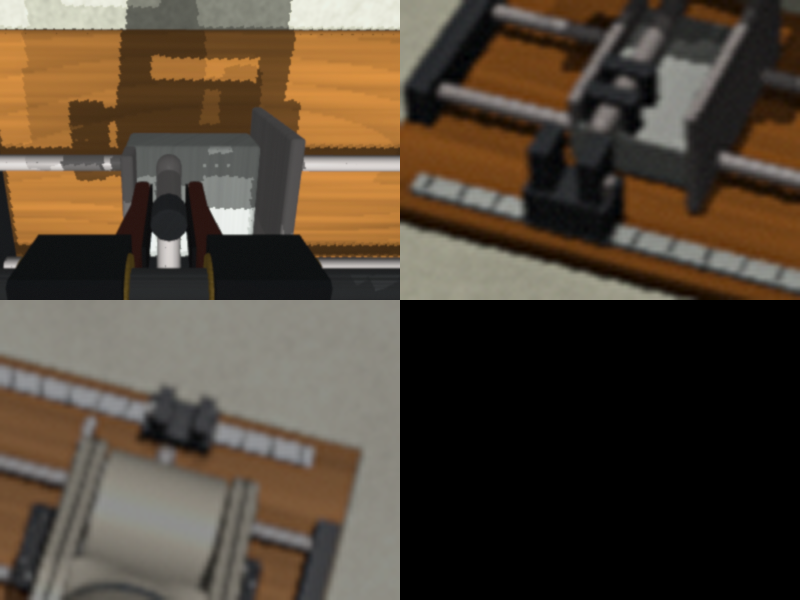

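The bolt tip is just short of being in line: scene crop tip at (608,115), cheeks at (545,130) and (593,140). I'll look at it more closely.

```bash
python3 - <<'E'
import cv2,numpy as np
s=cv2.imread('pics/s4.png');t=cv2.imread('pics/t4.png')
b=cv2.resize(s[238:298,235:275],(400,600),interpolation=2); c=cv2.resize(t[205:250,352:392],(400,450),interpolation=2)
c=np.vstack([c,np.zeros((150,400,3),np.uint8)]);m=np.clip(np.hstack([b,c])*1.5,0,255).astype(np.uint8);cv2.imwrite('pics/m5.png',m)
E
```

```text
(no output)
```

View pics/m5.png

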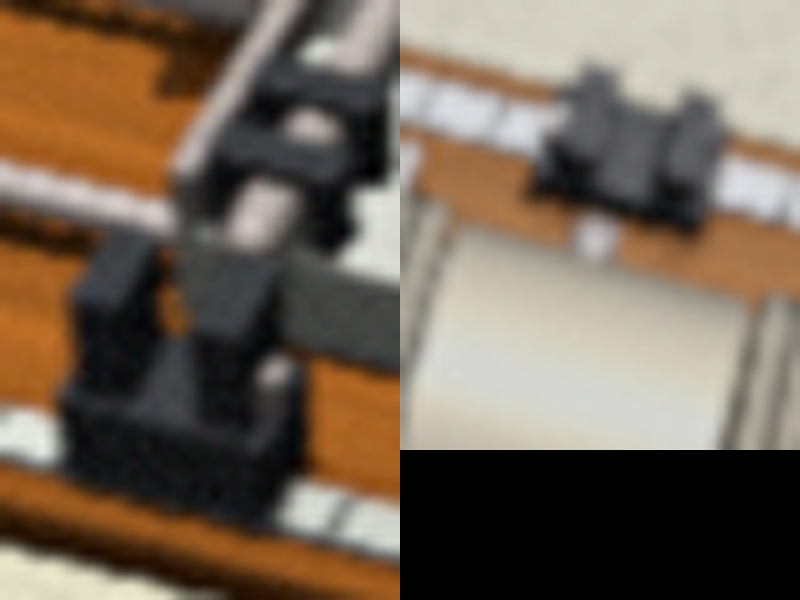

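```bash
python3 - <<'E'
from h import *
g=[544.76,-35.17,-.2658]
S=model('scene');T=model('top')
s=lambda u,v:(u/10+235-.45,v/10+238-.45)
t=lambda u,v:((u-400)/10+352-.45,v/10+205-.45)
for n,M,u,z in[('rod',S,s(262,215),74),('rod',S,s(315,125),74),('kL near',S,s(78,295),92),('kR near',S,s(245,338),92),('kL far',S,s(115,230),92),('kR far',S,s(285,263),92),
 ('rod',T,t(598,240),74),('kL far',T,t(570,68),92),('kR far',T,t(724,103),92),('sl',T,t(618,80),92),('sr',T,t(685,92),92)]:
    print(n,w2g(g,ray(M,u,z)).round(1))
E
```

```text
rod [  66.7 -107.4]
rod [  28.8 -107.6]
kL near [ 128.1 -132.2]
kR near [128.5 -85.8]
kL far [ 102.5 -133. ]
kR far [ 99.3 -86.7]
rod [  78.4 -106.2]
kL far [127.4 -83.1]
kR far [ 128.9 -134.2]
sl [127.5 -99.1]
sr [ 129.2 -121.1]
```

Estimates agree: about 2.2 mm more is needed. I'll apply that and let it rest.

```bash
python3 -m jog '[[0,-0.03,0,0,0,0,0],[0,-0.025,0,0,0,0,0],[0,0,0,0,0,0,0],[0,0,0,0,0,0,0],[0,0,0,0,0,0,0],[0,0,0,0,0,0,0],[0,0,0,0,0,0,0],[0,0,0,0,0,0,0],[0,0,0,0,0,0,0],[0,0,0,0,0,0,0],[0,0,0,0,0,0,0],[0,0,0,0,0,0,0],[0,0,0,0,0,0,0],[0,0,0,0,0,0,0],[0,0,0,0,0,0,0]]'
python3 -c "
from h import *
o=ctrl.get_obs();print(w2g([544.76,-35.17,-.2658],o['ee_pos']),w2g([0,0,-.2658],o['ft_force']))"
```

```text
t: 10.25
ee_pos: [468.4, -124.8, 108.6]
orientation: [0.417, 3.109, 0.0]
ft_force: [5.4, -0.1, 1.7]
width: 17.0
grasp_force: 30.0
[ -50.15076844 -106.54060672] [5.20084957 1.35697777]
```

```bash
python3 -m jog '[[-0.08,0,0,0,0,0,0],[-0.08,0,0,0,0,0,0],[-0.08,0,0,0,0,0,0],[-0.08,0,0,0,0,0,0],[-0.08,0,0,0,0,0,0],[-0.08,0,0,0,0,0,0],[-0.08,0,0,0,0,0,0],[-0.08,0,0,0,0,0,0],[0,0,0,0,0,0,0],[0,0,0,0,0,0,0]]'
python3 -c "
from h import *
o=ctrl.get_obs();print(w2g([544.76,-35.17,-.2658],o['ee_pos']),w2g([0,0,-.2658],o['ft_force']))"
```

```text
t: 11.25
ee_pos: [491.7, -131.8, 108.5]
orientation: [0.417, 3.112, -0.001]
ft_force: [0.8, -2.5, 4.8]
width: 17.1
grasp_force: 30.0
[ -25.79142881 -107.14147744] [ 1.44558957 -2.17288655]
```

```bash
python3 -m jog '[[-0.08,0,0,0,0,0,0],[-0.08,0,0,0,0,0,0],[-0.08,0,0,0,0,0,0],[-0.08,0,0,0,0,0,0],[-0.08,0,0,0,0,0,0],[-0.08,0,0,0,0,0,0],[-0.05,0,0,0,0,0,0],[-0.04,0,0,0,0,0,0],[-0.04,0,0,0,0,0,0],[0,0,0,0,0,0,0],[0,0,0,0,0,0,0]]'
python3 -c "
from h import *
o=ctrl.get_obs();print(w2g([544.76,-35.17,-.2658],o['ee_pos']),w2g([0,0,-.2658],o['ft_force']))"
```

```text
t: 12.35
ee_pos: [511.6, -137.5, 108.4]
orientation: [-0.417, -3.108, -0.0]
ft_force: [-11.1, -1.3, 17.8]
width: 17.4
grasp_force: 30.0
[  -5.08325608 -107.43415945] [-10.32161547  -4.18751735]
```

The bolt is against its end stop (10 N, 45 mm travelled). I'll release it and retreat upwards.

```bash
python3 -m jog '[[0,0,0,0,0,0,0.4],[0,0,0,0,0,0,0.4],[0,0,0,0,0,0,0.4],[0,0,0,0,0,0,0.4],[0,0,-0.2,0,0,0,0.4],[0,0,-0.6,0,0,0,0.4],[0,0,-0.9,0,0,0,0.4],[0,0,-0.9,0,0,0,0.4],[0.5,0,-0.9,0,0,0,0.4],[0.9,0,-0.3,0,0,0,0.4],[0.9,0,0,0,0,0,0.4],[0.9,0,0,0,0,0,0.4],[0,0,0,0,0,0,0.4],[0,0,0,0,0,0,0.4]]'
python3 - <<'E'
from h import *
s=optics.get_image('scene')[:,:,::-1];t=optics.get_image('top')[:,:,::-1]
b=cv2.resize(s[228:298,225:295],(400,400),interpolation=2); c=cv2.resize(t[195:265,340:410],(400,400),interpolation=2)
cv2.imwrite('pics/m6.png',np.clip(np.hstack([b,c])*1.5,0,255).astype(np.uint8))
E
```

```text
t: 13.75
ee_pos: [391.2, -104.3, 260.8]
orientation: [0.417, 3.112, -0.0]
ft_force: [1.2, -0.8, 0.0]
width: 35.0
grasp_force: 0.0
```

View pics/m6.png

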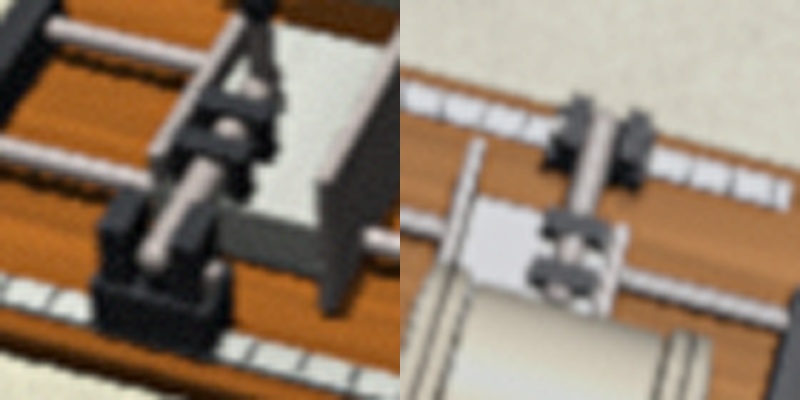

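The bolt lies in the slot (scene tip at (152,260), between the cheeks) and reaches through to the keeper's far end. The arm is clear.

```bash
python3 -c "
from workcell import ctrl
print(ctrl.close_job())"
```

```text
the job is handed in; nothing more can be done
None
```

I drew the bolt fully back, slid the carriage into line with the keeper and rested it there, then shot the bolt fully home; the job was handed in at about 14 s with the arm clear and the tin, bowl and jar not touched.

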